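# Extend and lock the cell rest, then load the blue cell

## Task

Pull the telescopic rest of the white extraction station out by its orange knob until the red lock button clicks up and holds it out. Then take the blue metal cell and set it gently down, upright, in the middle of the round black pad on the locked rest; let go of it and leave everything else on the bench where it is.

Things in the scene. Friction and masses are not known exactly. Their poses are not given: they have to be found in the camera images.
- station: White station fixed to the bench: housing 160 x 300 mm, 110 mm high (165 mm with the black carousel on it). Origin: on the bench, 215 mm in front of the middle of its front face; +z up, +x to the housing. A fixed grey tube (40 mm square, 30 to 70 mm above the bench) sticks out 150 mm along -x. In it slides a steel bar (28 mm square) with a pad and end knob; it pulls out along -x.
- telescope (a joint): How far the telescopic bar is pulled out, in m: 0 fully in (start), 0.094 at the end stop. A spring draws it back with 3 to 4 N, so it glides home if let go before it locks. From about 0.086 on the lock button can spring up; once up, it holds the bar at about 0.086 by itself.
- lock_button (a joint): How far the lock button has risen, in m: about 0.001 while held down inside the tube (hidden), 0.013 when it has clicked up through the slot. It springs up by itself, never needs touching, and would unlock if pressed down (about 3 N).
- tube_slot (a point): The 20 x 16 mm slot in the top face of the grey tube, 128 mm in front of the housing, through which the red button (12 mm wide) comes up, to stand 7 mm above the tube when locked; point on the tube's top, 70 mm above the bench. Does not move.
- knob (a point): Centre of the top of the orange pull knob, an upright round post 26 mm in diameter that rises 51 mm from the bar (top 115 mm above the bench); it rides with the bar, 89 mm further out (along the station's -x) than the pad's centre.
- pad (a point): Centre of the top of the flat round black pad, 100 mm in diameter, its top 70 mm above the bench; it rides with the bar. The gap between the pad's rim and the knob is 26 mm.
- blue_cell: The blue metal extraction cell to load, a spool 100 mm high standing upright: foot and head 56 mm in diameter (lowest and highest 20 mm), waist 36 mm in diameter between 26 and 74 mm above its underside. About 0.35 kg. Origin: centre of its underside, +z up its axis.
- silver_cell: Bystander: bare aluminium cell of the same shape and size as the blue one. Origin: centre of its underside. The two cells stand on either side of the station's rest, and either may be on either side.
- amber_bottle: Bystander: amber bottle, 70 mm in diameter, 160 mm high; origin centre of its underside.
- wash_bottle: Bystander: white bottle with a blue cap, 68 mm in diameter, 170 mm high; origin centre of its underside.
- beaker: Bystander: glass beaker, 80 mm in diameter, 95 mm high; origin centre of its underside.
- jar: Bystander: clear jar with a green lid, 64 mm in diameter, 75 mm high; origin centre of its underside.
- wrench: Bystander: steel wrench 170 mm long lying flat; origin under its middle.
Things that resemble listed ones, but are neither listed nor needed, are in the scene too. There is more than one size of the blue_cell; the job needs the smaller.

How it is judged:
By the outcome, as a careful person would: the job done as asked, in the order asked, and still so for the second after the job is handed in, with the robot touching nothing.
It also fails if it takes over 59 s, if anything falls off the work surface, if the arm or the gripper's body presses on something with over 40 N, if the wrist force passes 120 N, or if a joint passes its speed limit or range.

## Robot

A 6-joint arm with a two-finger parallel gripper is mounted at the origin on the work surface. World frame = base frame: x ahead of the robot, y to its left, z up, the work surface at z = 0. Lengths are in mm, angles in degrees, forces in N, time in s.
With the tool pointing down it reaches from about 350 to 925 mm from the base axis. Payload 6.4 kg.
Tool frame: the origin (TCP) lies at the very end of the fingers, on their centre line; the grasp point (between the pads) lies 19 mm behind it (arm.tcp_to_grasp is the distance from the TCP to the grasp point, in mm); y points along the fingers, z is the direction in which the jaws open and shut, and the axes are right-handed (so a half turn about y gives the same grasp; the last joint's range is limited). The gripper opens to 94 mm and grips with 3 to 60 N. Pads are 16 mm wide; open, the fingers measure 119 mm over their backs; the gripper's body (75 mm by 177 mm) begins 78 mm behind the grasp point.
Start: joints at [65.999, 14.043, 89.255, -0, 76.702, -9.975], TCP at [157.532, 630.633, 205.455] pointing down, gripper open.
Joint ranges: [-179.41, 179.41], [-58.25, 129.5], [7.25, 145.43], [-54.29, 234.29], [11.92, 165.04], [-157.13, 157.13]. Speed limits (degrees/s): [147.25, 147.25, 180, 180, 180, 180].

## Interface

Orientations are given as a 3x3 rotation matrix whose columns are the frame's x, y, z axes.
In Python, from bench import arm gives the robot as it stands. The module is installed in compiled form; this text tells all that it offers.
- The arm moves only by the tool jog_arm, never from a script. Its arguments are lists of equal length, an entry for each row: "twist": the turn, a rotation vector about the tool's x, y, z in degrees, a list of three; "xyz": the shift along the tool's x, y, z in mm, a list of three; "grip": the closure, from 0 (fully open) to 1 (shut). In form: {"twist": [[wx, wy, wz], ...], "xyz": [[dx, dy, dz], ...], "grip": [grip, ...]}. A call has 1 to 12 rows; each row is the pose to reach, as a shift and turn from the pose commanded when the call began, along the tool's axes at that moment; what a row does not reach only later rows make up. A row lasts 1/12 s, in which the tool goes at most 41.7 mm and 7.16 degrees, less where a joint would pass 70% of its speed; a pose out of reach is approached as far as the arm can. A call with a gripper value outside its range is refused whole. The fingers move at their own pace and stop on an object; the grip force is fixed at half the most. Time passes only in rows, so rows that repeat a pose let the fingers close. It gives the time, the measured TCP pose, the force and the opening at its end, in the units of the state.
- arm.observe(): the state, without advancing time (a new reading comes with each control period).
- arm.grab_frame(name): name is "scene" or "top"; returns a dict with "img" (420x560x3 uint8, red, green, blue), "depth" (420x560 float32, mm along the optical axis (not along the pixel's ray), 0 where there is no reading), "fx", "fy", "cx", "cy" (pixels), "pose" (4x4, takes a point from camera to world coordinates). Camera axes: x right, y up, looking along -z (the intrinsics and any distortion apply to the point x, -y, -z); pixel columns grow to the right and rows downward; lengths in mm; the calibration is good to about 2 mm. A picture is of the moment at which its call begins.
- arm.sign_off(): hands the job in, once; it reports no verdict.
Trained networks look in a picture, given as the dict that the camera call returned (one of the last four; its "shot" number tells which), for a name from the list of things; names that differ only in an ending like _2 or _b are one class to them, and where a whole thing is asked for, a point or a joint stands for the part that bears it (a point fixed in the world has none). Each returns a list of dicts, best first, with "conf" (0 to 1); they miss things now and then, are a little off and sometimes report something else, mostly with a low value. They report only what shows in the picture. A call takes as long as a camera call. They do not tell look-alikes from the thing itself.
- arm.find_in(picture, thing): "xy" ([column, row] in pixels, amid what is visible of it).
- arm.pinpoint(picture, thing): "xy" ([column, row] in pixels: a listed point, or the origin of a listed thing).
The state is a dict: "time_s": time; "joint_positions": joint angles; "qvel": joint speeds; "joint_torque": joint torques, N m; "eef_pos": TCP position; "ee_rot": TCP orientation; "force": force on the tool from outside, world axes, zero at the start; "ft_torque": the same for the moment, N m; "gripper_width": finger opening in mm.
Only numpy, scipy, OpenCV 4.12 (cv2) and the standard library are available. Lean on these libraries where they do the work, as an engineer would, in place of code of your own. Each camera call takes 0.05 s, during which the arm holds its last target.

## Working session

There is one attempt and no reset: what is moved stays moved. The work goes in short steps, Python scripts to look and compute and a tool call to move; the robot and the scene stay as the last step left them, time stands still between calls to the robot, and variables do not carry over. Pictures are saved under pics/ and viewed, and the job is handed in when it is done.

Besides the shell and the picture viewer there is one more tool, called after "Call:" as name(argument=value, ...) on one line, values as JSON. jog_arm: Moves the arm, as the interface text tells. Its arguments: {"type":"object","properties":{"twist":{"type":"array"},"xyz":{"type":"array"},"grip":{"type":"array"}},"required":["twist","xyz","grip"]}

```bash
mkdir -p pics
cat > h.py <<'E'
import numpy as np, cv2
from bench import arm
def w(f,xy,d=None):
    c,r=xy; 
    if d is None:
        d=np.median([v for v in f["depth"][int(r)-1:int(r)+2,int(c)-1:int(c)+2].ravel() if v>0] or [0])
    p=np.array([(c-f["cx"])/f["fx"]*d,-(r-f["cy"])/f["fy"]*d,-d,1]); return (f["pose"]@p)[:3]
def atz(f,xy,z):
    o=f["pose"][:3,3]; p=w(f,xy,1000.); d=p-o; return o+d*(z-o[2])/d[2]
def save(f,n): cv2.imwrite("pics/"+n+".png",cv2.cvtColor(f["img"],cv2.COLOR_RGB2BGR))
E
python3 - <<'E'
from h import *
np.set_printoptions(precision=1,suppress=True)
print({k:np.round(v,2).tolist() for k,v in arm.observe().items()})
for n in("scene","top"):
    f=arm.grab_frame(n); save(f,n+"0"); print(n,[k for k in f], f["pose"])
    for t in ("knob","pad","tube_slot","blue_cell","silver_cell","station"):
        for r in arm.pinpoint(f,t)[:3]: print(t,np.round(r["xy"]),round(r["conf"],2),w(f,r["xy"]),atz(f,r["xy"],dict(knob=115,pad=70,tube_slot=70).get(t,0)))
E
```

```text
{'time_s': 0.0, 'joint_positions': [66.0, 14.08, 89.33, 0.0, 76.7, -9.98], 'qvel': [0.12, 0.03, 0.05, -0.03, 0.0, -0.04], 'joint_torque': [0.0, -41.58, -31.46, 0.07, 0.03, -0.0], 'eef_pos': [157.29, 630.06, 204.36], 'ee_rot': [[0.97, -0.0, 0.24], [-0.24, -0.0, 0.97], [-0.0, -1.0, -0.0]], 'force': [0.17, 0.3, -0.05], 'ft_torque': [-0.02, -0.01, 0.04], 'gripper_width': 94.07}
scene ['img', 'depth', 'fx', 'fy', 'cx', 'cy', 'pose', 'shot'] [[  -0.1   -0.8    0.5 1262.9]
 [   1.    -0.1    0.    48.5]
 [   0.     0.5    0.8 1244.1]
 [   0.     0.     0.     1. ]]
knob [272. 194.] 0.68 [537.3 -40.3 114. ] [537.9 -40.2 115. ]
pad [261. 232.] 0.69 [625.4 -60.   69.2] [625.8 -60.   70. ]
tube_slot [250. 260.] 0.82 [705.8 -78.   64.4] [708.5 -77.4  70. ]
tube_slot [443. 273.] 0.69 [692.9 398.6  72. ] [692.  399.2  70. ]
tube_slot [178. 182.] 0.63 [ 476.  -311.3   39. ] [ 496.3 -302.    70. ]
blue_cell [179. 183.] 0.82 [ 477.2 -308.3   36.7] [ 453.3 -319.1    0. ]
blue_cell [174. 152.] 0.63 [ 370.7 -344.    33.3] [ 346.1 -354.8    0. ]
blue_cell [337. 172.] 0.51 [369.8 130.2   6.5] [365.1 130.6
[... 166 characters left out ...]
0.84 [659.1 -47.6  69.2] [623.5 -53.2   0. ]
top ['img', 'depth', 'fx', 'fy', 'cx', 'cy', 'pose', 'shot'] [[   0.     1.    -0.2  300.7]
 [  -1.     0.     0.   -10.9]
 [   0.     0.2    1.  1420.7]
 [   0.     0.     0.     1. ]]
knob [284. 221.] 0.71 [537.2 -31.7 113.3] [536.9 -31.7 115. ]
pad [293. 197.] 0.86 [612.3 -56.4  67.9] [611.8 -56.4  70. ]
tube_slot [297. 167.] 0.88 [699.9 -68.2  68.6] [699.5 -68.2  70. ]
blue_cell [402. 294.] 0.96 [ 344.8 -332.8  134.2] [ 349.4 -366.4    0. ]
blue_cell [383. 259.] 0.55 [ 437.9 -296.2   99.5] [ 448.2 -317.7    0. ]
silver_cell [172. 260.] 0.97 [433.6 269.   98.2] [443.5 289.8   0. ]
station [291. 203.] 0.75 [595.  -52.2  68.7] [609.9 -54.3   0. ]
```

View pics/scene0.png

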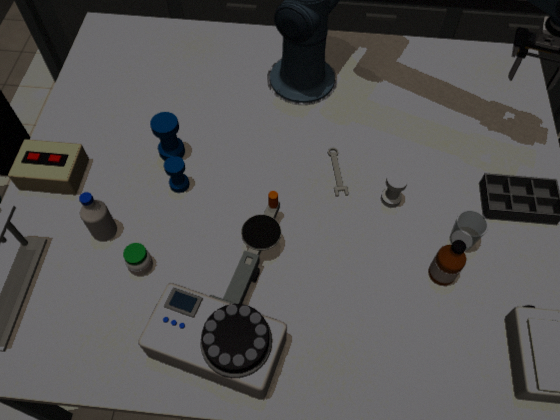

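View pics/top0.png

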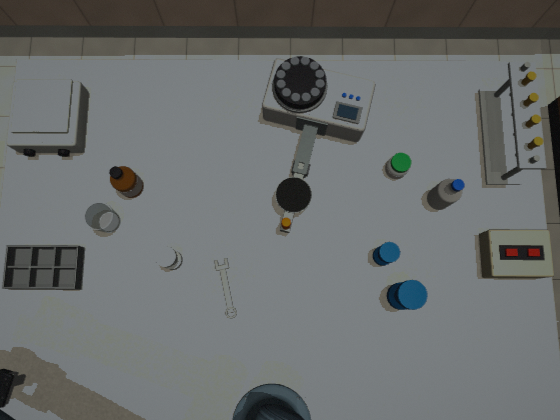

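The scene view shows the orange knob at about (273,197), the pad at (261,232) and the small blue cell at (176,172). A taller look-alike stands at (168,135). The top view has the knob at (286,224), the pad at (293,195) and the small blue cell at (387,253). Next I'll refine these positions with colour and depth.

```bash
cat >> h.py <<'E'
def cloud(f):
    H,W=f["depth"].shape; c,r=np.meshgrid(np.arange(W),np.arange(H)); d=f["depth"]
    P=np.stack([(c-f["cx"])/f["fx"]*d,-(r-f["cy"])/f["fy"]*d,-d,np.ones_like(d)],-1)@f["pose"].T
    return P[...,:3]
def circ(P):
    p=P[:,:2].astype(np.float32); (c,r)=cv2.minEnclosingCircle(p); return np.round(c,1),round(r,1),np.round(p.mean(0),1),len(p),round(float(np.median(P[:,2])),1)
def meas():
    for n in("scene","top"):
        f=arm.grab_frame(n); P=cloud(f); ok=f["depth"]>0
        hsv=cv2.cvtColor(f["img"],cv2.COLOR_RGB2HSV); h,s,v=[hsv[...,i].astype(int) for i in range(3)]
        X,Y,Z=P[...,0],P[...,1],P[...,2]
        near=lambda x,y,r:np.hypot(X-x,Y-y)<r
        org=ok&(h<22)&(s>150)&(v>60)&(Y<100)&(Y>-200)&(X<700)
        for nm,m in dict(knobtop=org&(Z>107)&(Z<122),pad=ok&(v<60)&(abs(Z-70)<8)&(X>400)&(X<690)&(Y>-200)&(Y<100),
            blue=ok&(h>95)&(h<125)&(s>120)&(abs(Z-100)<7)&near(440,-300,80),bluefoot=ok&(h>95)&(h<125)&(s>120)&(Z<25)&near(440,-300,60),
            red=ok&((h<8)|(h>172))&(s>150)&(X>450)&(X<760)&(abs(Y)<200)).items():
            q=P[m]; print(n,nm,circ(q) if len(q)>2 else len(q))
        tube=ok&(abs(Z-70)<5)&(X>680)&(X<800)&(Y>-130)&(Y<-40)&(s<60)
        q=P[tube]; 
        if len(q)>9:
            l=cv2.fitLine(q[:,:2].astype(np.float32),cv2.DIST_L2,0,.01,.01).ravel(); print(n,"tube",np.round(l,3),len(q))
    return f
E
python3 - <<'E'
from h import *
meas(); print(arm.observe()["time_s"])
E
```

```text
scene knobtop (array([537.2, -38.7]), 13.7, array([538.6, -37.7], dtype=float32), 59, 115.4)
scene pad (array([604.6, -43.3]), 77.4, array([622.9, -58.5], dtype=float32), 1113, 70.1)
scene blue (array([ 461.4, -316.8]), 30.7, array([ 461.8, -314.7], dtype=float32), 293, 99.9)
scene bluefoot (array([ 461.4, -314.7]), 28.0, array([ 473.3, -308.2], dtype=float32), 135, 19.8)
scene red (array([598.7, -45.1]), 60.8, array([579.6, -40.3], dtype=float32), 14, 75.4)
scene tube [ 9.65000e-01 -2.64000e-01  7.44922e+02 -9.07000e+01] 688
top knobtop (array([533.8, -35.6]), 12.5, array([533.3, -35.5], dtype=float32), 65, 114.0)
top pad (array([601.7, -55.8]), 86.1, array([620.2, -56.8], dtype=float32), 938, 69.0)
top blue (array([ 456.4, -313.3]), 27.6, array([ 456.1, -312.8], dtype=float32), 320, 98.8)
top bluefoot (array([ 455.9, -311.2]), 26.7, array([ 449.3, -297.8], dtype=float32), 89, 20.8)
top red 0
top tube [ 9.67000e-01 -2.56000e-01  7.42708e+02 -8.88240e+01] 473
0.8
```

```bash
cat >> h.py <<'E'
def delta(t):
    s=arm.observe(); R=np.array(s["ee_rot"]); print("t",round(s["time_s"],2),"pos",np.round(s["eef_pos"],1),"F",np.round(s["force"],1),"w",round(s["gripper_width"],1),"yaw x",round(np.degrees(np.arctan2(R[1,0],R[0,0])),2))
    for p in np.atleast_2d(t): print(p,"->",np.round(R.T@(p-np.array(s["eef_pos"])),1))
E
python3 - <<'E'
from h import *
delta([[535.5,-37,200],[535.5,-37,78]])
E
```

```text
t 0.8 pos [157.5 630.6 205.5] F [-0.9 -0.4  0.3] w 93.8 yaw x -14.02
[535.5 -37.  200. ] -> [ 528.5    5.4 -556.1]
[535.5 -37.   78. ] -> [ 528.5  127.4 -556.1]
```

Call:
jog_arm(twist=[[0,0,0],[0,0,0],[0,0,0],[0,0,0],[0,0,0],[0,0,0],[0,0,0],[0,0,0],[0,0,0],[0,0,0],[0,0,0],[0,0,0]], xyz=[[528.5,5,-556],[528.5,5,-556],[528.5,5,-556],[528.5,5,-556],[528.5,5,-556],[528.5,5,-556],[528.5,5,-556],[528.5,5,-556],[528.5,5,-556],[528.5,5,-556],[528.5,5,-556],[528.5,5,-556]], grip=[0.2,0.2,0.2,0.2,0.2,0.2,0.2,0.2,0.2,0.2,0.2,0.2])

```text
time_s: 1.8
eef_pos: [404.5, 193.7, 202.6]
ee_rot: [[0.97, 0.001, 0.242], [-0.242, 0.0, 0.97], [0.001, -1.0, 0.001]]
force: [0.8, 1.2, -0.1]
gripper_width: 74.8
```

Run:
```python
from h import *
delta([[535.5,-37,200],[535.5,-37,78]])
```

```text
t 1.8 pos [404.5 193.7 202.6] F [ 0.8  1.2 -0.1] w 74.8 yaw x -14.02
[535.5 -37.  200. ] -> [ 183.     2.7 -192.1]
[535.5 -37.   78. ] -> [ 182.8  124.7 -192.2]
```

Call:
jog_arm(twist=[[0,0,0],[0,0,0],[0,0,0],[0,0,0],[0,0,0],[0,0,0],[0,0,0],[0,0,0],[0,0,0],[0,0,0]], xyz=[[183,3,-192],[183,3,-192],[183,3,-192],[183,3,-192],[183,3,-192],[183,3,-192],[183,3,-192],[183,3,-192],[183,40,-192],[183,60,-192]], grip=[0.2,0.2,0.2,0.2,0.2,0.2,0.2,0.2,0.2,0.2])

```text
time_s: 2.63
eef_pos: [534.1, -34.0, 140.7]
ee_rot: [[0.97, -0.001, 0.242], [-0.242, 0.001, 0.97], [-0.001, -1.0, 0.001]]
force: [-1.2, 0.3, -1.0]
gripper_width: 75.2
```

Run:
```python
from h import *
delta([[535.5,-37,78]])
f=arm.grab_frame("scene"); save(f,"s1")
cv2.imwrite("pics/s1z.png",cv2.resize(cv2.cvtColor(f["img"][130:300,200:350],cv2.COLOR_RGB2BGR),None,fx=3.5,fy=3.5))
```

```text
t 2.63 pos [534.1 -34.  140.7] F [-1.2  0.3 -1. ] w 75.2 yaw x -14.02
[535.5 -37.   78. ] -> [ 2.1 62.7 -2.6]
```

View pics/s1z.png

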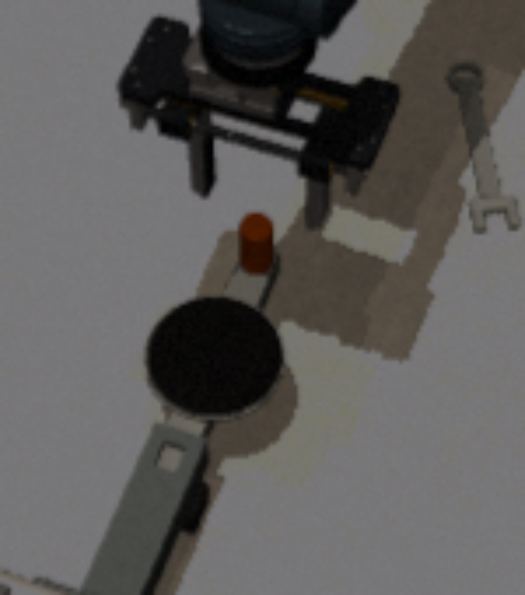

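The fingers sit on either side of and above the orange knob (zoom (257,240)), and the slot at (172,455) is empty. I'll descend and grip.

Call:
jog_arm(twist=[[0,0,0],[0,0,0],[0,0,0],[0,0,0],[0,0,0],[0,0,0],[0,0,0],[0,0,0],[0,0,0],[0,0,0],[0,0,0],[0,0,0]], xyz=[[2,20,-3],[2,40,-3],[2,58,-3],[2,62,-3],[2,62,-3],[2,62,-3],[2,62,-3],[2,62,-3],[2,62,-3],[2,62,-3],[2,62,-3],[2,62,-3]], grip=[0.2,0.2,0.2,0.2,0.4,0.6,0.8,0.9,0.9,0.9,0.9,0.9])

```text
time_s: 3.68
eef_pos: [536.6, -37.2, 80.4]
ee_rot: [[0.97, 0.001, 0.244], [-0.244, 0.003, 0.97], [0.0, -1.0, 0.003]]
force: [2.7, 7.2, 1.4]
gripper_width: 25.5
```

Call:
jog_arm(twist=[[0,0,0],[0,0,0],[0,0,0],[0,0,0],[0,0,0],[0,0,0],[0,0,0],[0,0,0],[0,0,0],[0,0,0],[0,0,0],[0,0,0]], xyz=[[-6,0,1],[-14,0,1],[-24,0,1],[-34,0,1],[-44,0,1.5],[-54,0,1.5],[-64,0,1.5],[-72,0,1.5],[-80,0,2],[-86,0,2],[-90,0,2],[-90,0,2]], grip=[0.9,0.9,0.9,0.9,0.9,0.9,0.9,0.9,0.9,0.9,0.9,0.9])

```text
time_s: 4.68
eef_pos: [449.6, -15.3, 80.4]
ee_rot: [[0.97, 0.002, 0.243], [-0.243, -0.001, 0.97], [0.002, -1.0, -0.001]]
force: [2.7, -3.5, -2.3]
gripper_width: 25.6
```

Run:
```python
from h import *
delta([[538,-37,78]])
meas()
f=arm.grab_frame("scene")
cv2.imwrite("pics/s2z.png",cv2.resize(cv2.cvtColor(f["img"][130:300,200:350],cv2.COLOR_RGB2BGR),None,fx=3.5,fy=3.5))
```

```text
t 4.68 pos [449.6 -15.3  80.4] F [ 2.7 -3.5 -2.3] w 25.6 yaw x -14.04
[538 -37  78] -> [91.   2.6  0.4]
scene knobtop (array([451.5, -17.4]), 12.1, array([451.2, -17.1], dtype=float32), 43, 115.3)
scene pad (array([566.8, -31.5]), 116.3, array([535.1, -36.4], dtype=float32), 1046, 70.0)
scene blue (array([ 431.4, -325.3]), 62.0, array([ 461.5, -314.9], dtype=float32), 294, 99.8)
scene bluefoot (array([ 462.9, -313.7]), 29.0, array([ 472.5, -307.6], dtype=float32), 134, 20.2)
scene red (array([585.3, -45.8]), 133.3, array([601.5, -57.6], dtype=float32), 46, 77.6)
scene tube [ 9.62000e-01 -2.72000e-01  7.45531e+02 -9.08330e+01] 686
top knobtop 0
top pad (array([594.2, -63.6]), 94.5, array([555. , -42.1], dtype=float32), 467, 68.9)
top blue (array([ 456.4, -312.1]), 27.9, array([ 456.1, -312.7], dtype=float32), 326, 98.5)
top bluefoot (array([ 456.2, -312.1]), 26.8, array([ 449.2, -298.1], dtype=float32), 93, 20.1)
top red (array([705.4, -79. ]), 5.7, array([705. , -78.1], dtype=float32), 15, 74.0)
top tube [ 9.66000e-01 -2.57000e-01  7.42354e+02 -8.88510e+01] 489
```

View pics/s2z.png

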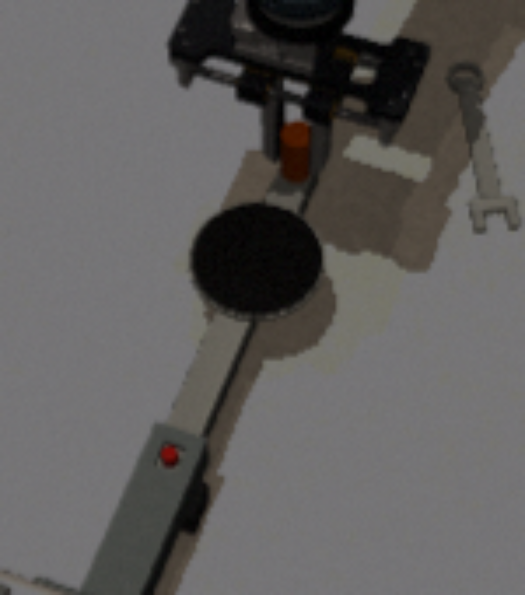

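The red button stands up in the slot at zoom (170,455), at z≈77. I'll ease the bar back, release the knob and rise.

Call:
jog_arm(twist=[[0,0,0],[0,0,0],[0,0,0],[0,0,0],[0,0,0],[0,0,0],[0,0,0],[0,0,0],[0,0,0],[0,0,0],[0,0,0],[0,0,0]], xyz=[[1,0,-0.5],[2,0,-0.5],[3,0,-0.5],[3,0,-0.5],[3,0,-0.5],[3,0,-0.5],[3,0,-0.5],[3,-20,-0.5],[3,-50,-0.5],[3,-85,-0.5],[3,-120,-0.5],[3,-120,-0.5]], grip=[0.9,0.9,0.9,0.7,0.5,0.3,0.2,0.2,0.2,0.2,0.2,0.2])

```text
time_s: 5.83
eef_pos: [455.8, -16.8, 207.7]
ee_rot: [[0.97, 0.012, 0.242], [-0.242, -0.003, 0.97], [0.012, -1.0, -0.0]]
force: [1.8, -0.6, -0.3]
gripper_width: 74.7
```

Run:
```python
from h import *
delta([[459,-313.5,200]])
meas()
f=arm.grab_frame("scene"); save(f,"s3")
cv2.imwrite("pics/s3z.png",cv2.resize(cv2.cvtColor(f["img"][100:300,130:350],cv2.COLOR_RGB2BGR),None,fx=3,fy=3))
```

```text
t 5.83 pos [455.8 -16.8 207.7] F [ 1.8 -0.6 -0.3] w 74.7 yaw x -14.01
[ 459.  -313.5  200. ] -> [  74.8    8.7 -287.1]
scene knobtop (array([455.2, -17.6]), 13.2, array([454.2, -17.3], dtype=float32), 50, 113.8)
scene pad (array([563.2, -30.4]), 121.0, array([540.6, -37.7], dtype=float32), 1039, 70.0)
scene blue (array([ 460.7, -316.5]), 30.0, array([ 461.2, -314.8], dtype=float32), 286, 99.9)
scene bluefoot (array([ 462.1, -313.6]), 28.2, array([ 473.3, -308.1], dtype=float32), 128, 20.1)
scene red (array([586.2, -43.1]), 136.1, array([580.1, -47. ], dtype=float32), 44, 78.5)
scene tube [ 9.65000e-01 -2.62000e-01  7.45783e+02 -9.09890e+01] 675
top knobtop (array([444. , -13.8]), 9.3, array([442.2, -13.5], dtype=float32), 17, 113.2)
top pad (array([561.5, -46. ]), 127.4, array([575.2, -51.5], dtype=float32), 111, 69.2)
top blue (array([ 456.3, -313.4]), 28.0, array([ 456.2, -312.5], dtype=float32), 323, 98.7)
top bluefoot (array([ 456. , -311.4]), 26.8, array([ 449.8, -297.8], dtype=float32), 93, 20.8)
top red (array([709. , -80.8]), 5.3, array([708.7, -79.8], dtype=float32), 13, 74.8)
top tube [ 9.6500e-01 -2.6300e-01  7.4285e+02 -8.8549e+01] 480
```

View pics/s3z.png

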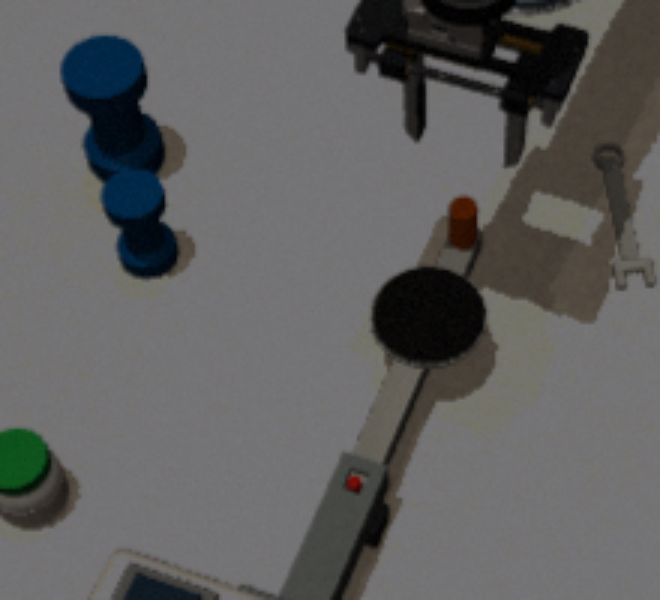

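Still locked after release: the button is up at zoom (355,482). Next I'll go to the small blue cell at about (459,-314).

Call:
jog_arm(twist=[[0,0,0],[0,0,0],[0,0,0],[0,0,0],[0,0,0],[0,0,0],[0,0,0],[0,0,0],[0,0,0],[0,0,0],[0,0,0],[0,0,0]], xyz=[[75,9,-287],[75,9,-287],[75,9,-287],[75,9,-287],[75,9,-287],[75,9,-287],[75,9,-287],[75,9,-287],[75,40,-287],[75,60,-287],[75,68,-287],[75,68,-287]], grip=[0,0,0,0,0,0,0,0,0,0,0,0])

```text
time_s: 6.98
eef_pos: [453.3, -310.1, 128.0]
ee_rot: [[0.97, -0.006, 0.242], [-0.242, 0.006, 0.97], [-0.007, -1.0, 0.004]]
force: [0.0, -0.3, 0.0]
gripper_width: 93.8
```

Run:
```python
from h import *
f=arm.grab_frame("scene"); save(f,"s4")
delta([[458.7,-314,38]])
cv2.imwrite("pics/s4z.png",cv2.resize(cv2.cvtColor(f["img"][80:240,100:280],cv2.COLOR_RGB2BGR),None,fx=3.5,fy=3.5))
P=cloud(f);hsv=cv2.cvtColor(f["img"],cv2.COLOR_RGB2HSV)
m=(hsv[...,0]>95)&(hsv[...,0]<125)&(hsv[...,1]>120)&(P[...,2]>125)&(P[...,2]<145)&(P[...,1]<-250)&(P[...,0]<450); print(circ(P[m]))
```

```text
t 7.03 pos [ 454.3 -311.2  130.3] F [ 0.6 -0.6  0.5] w 93.9 yaw x -14.01
[ 458.7 -314.    38. ] -> [ 5.2 92.3 -1.9]
(array([ 381.5, -346.7]), 63.4, array([ 375. , -353.2], dtype=float32), 56, 132.6)
```

View pics/s4z.png

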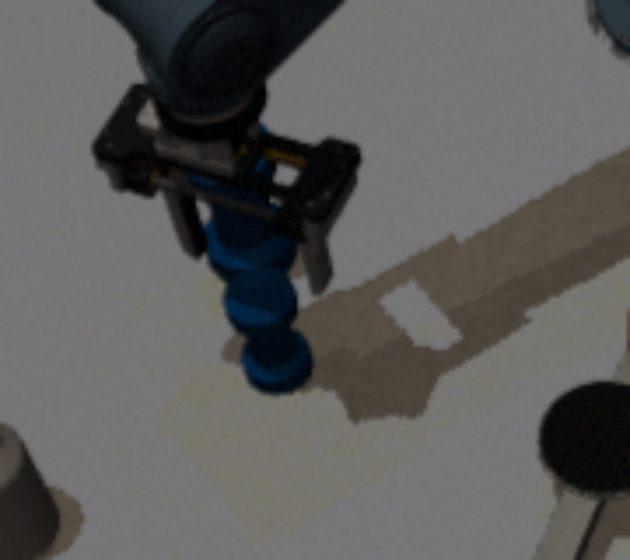

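The fingers straddle the small cell's head (zoom (262,300)), with the tall cell behind. I'll descend part way, then correct.

Call:
jog_arm(twist=[[0,0,0],[0,0,0],[0,0,0],[0,0,0],[0,0,0]], xyz=[[3,5,-2],[4,10,-2],[4,15,-2],[4,15,-2],[4,15,-2]], grip=[0,0,0,0,0])

```text
time_s: 7.45
eef_pos: [458.7, -315.3, 117.2]
ee_rot: [[0.97, -0.0, 0.242], [-0.242, 0.0, 0.97], [-0.0, -1.0, 0.0]]
force: [0.8, 0.1, 0.5]
gripper_width: 93.8
```

Run:
```python
from h import *
delta([[458.7,-314,38]])
```

```text
t 7.45 pos [ 458.7 -315.3  117.2] F [0.8 0.1 0.5] w 93.8 yaw x -14.01
[ 458.7 -314.    38. ] -> [-0.3 79.2  1.3]
```

Call:
jog_arm(twist=[[0,0,0],[0,0,0],[0,0,0],[0,0,0],[0,0,0],[0,0,0],[0,0,0],[0,0,0],[0,0,0],[0,0,0],[0,0,0],[0,0,0]], xyz=[[0,15,1],[0,30,1],[0,45,1],[0,60,1],[0,72,1],[0,79,1],[0,79,1],[0,79,1],[0,79,1],[0,79,1],[0,79,1],[0,79,1]], grip=[0,0,0,0,0,0,0,0.2,0.3,0.35,0.4,0.45])

```text
time_s: 8.45
eef_pos: [459.3, -314.8, 38.8]
ee_rot: [[0.97, 0.001, 0.242], [-0.242, -0.001, 0.97], [0.001, -1.0, -0.001]]
force: [0.6, -0.2, -0.2]
gripper_width: 64.4
```

Call:
jog_arm(twist=[[0,0,0],[0,0,0],[0,0,0],[0,0,0],[0,0,0],[0,0,0],[0,0,0]], xyz=[[0,0,0],[0,0,0],[0,0,0],[0,0,0],[0,0,0],[0,0,0],[0,0,0]], grip=[0.5,0.55,0.6,0.65,0.7,0.8,0.8])

```text
time_s: 9.03
eef_pos: [459.1, -314.8, 38.5]
ee_rot: [[0.97, 0.0, 0.242], [-0.242, -0.001, 0.97], [0.001, -1.0, -0.0]]
force: [-0.3, -0.6, 2.8]
gripper_width: 55.0
```

Run:
```python
from h import *
f=arm.grab_frame("scene"); save(f,"s5")
delta([[539.3,-37,220]])
cv2.imwrite("pics/s5z.png",cv2.resize(cv2.cvtColor(f["img"][80:240,100:280],cv2.COLOR_RGB2BGR),None,fx=3.5,fy=3.5))
```

```text
t 9.08 pos [ 459.1 -314.8   38.5] F [-0.6 -0.5  2.5] w 54.8 yaw x -14.03
[539.3 -37.  220. ] -> [  10.6 -181.6  288.9]
```

View pics/s5z.png

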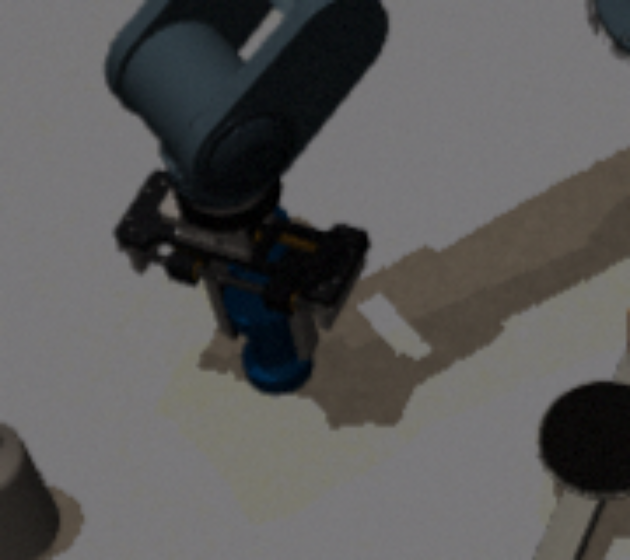

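The width is 55 mm, so the long fingers bear on the 56 mm head instead of the waist. I'll reopen, rise and grip the head squarely at its own height.

Call:
jog_arm(twist=[[0,0,0],[0,0,0],[0,0,0],[0,0,0],[0,0,0],[0,0,0],[0,0,0],[0,0,0],[0,0,0],[0,0,0],[0,0,0],[0,0,0]], xyz=[[0,0,0],[0,0,0],[0,0,0],[0,-10,0],[0,-20,0],[0,-30,0],[0,-33,0],[0,-33,0],[0,-33,0],[0,-33,0],[0,-33,0],[0,-33,0]], grip=[0.38,0.3,0.2,0.2,0.2,0.2,0.2,0.3,0.35,0.4,0.45,0.5])

```text
time_s: 10.08
eef_pos: [458.7, -314.5, 70.8]
ee_rot: [[0.97, -0.001, 0.242], [-0.242, 0.0, 0.97], [-0.001, -1.0, 0.0]]
force: [-0.1, -0.4, 0.2]
gripper_width: 55.1
```

Call:
jog_arm(twist=[[0,0,0],[0,0,0],[0,0,0],[0,0,0],[0,0,0],[0,0,0],[0,0,0]], xyz=[[0,0,0],[0,0,0],[0,0,0],[0,0,0],[0,0,0],[0,0,0],[0,0,0]], grip=[0.55,0.6,0.65,0.7,0.75,0.8,0.8])

```text
time_s: 10.67
eef_pos: [458.7, -314.2, 70.8]
ee_rot: [[0.97, -0.0, 0.242], [-0.242, 0.001, 0.97], [-0.001, -1.0, 0.001]]
force: [-0.3, -0.3, -3.0]
gripper_width: 55.2
```

Run:
```python
from h import *
delta([[539.3,-37,240]])
```

```text
t 10.67 pos [ 458.7 -314.2   70.8] F [-0.3 -0.3 -3. ] w 55.2 yaw x -14.03
[539.3 -37.  240. ] -> [  10.9 -169.   288.5]
```

Call:
jog_arm(twist=[[0,0,0],[0,0,0],[0,0,0],[0,0,0],[0,0,0],[0,0,0],[0,0,0],[0,0,0],[0,0,0],[0,0,0],[0,0,0],[0,0,0]], xyz=[[0,-3,0],[0,-8,0],[0,-18,0],[0,-32,0],[0,-48,0],[0,-66,0],[0,-86,0],[0,-104,0],[0,-118,0],[0,-126,0],[0,-130,0],[0,-130,0]], grip=[0.8,0.8,0.8,0.8,0.8,0.8,0.8,0.8,0.8,0.8,0.8,0.8])

```text
time_s: 11.67
eef_pos: [459.2, -314.7, 202.2]
ee_rot: [[0.97, 0.001, 0.242], [-0.242, -0.001, 0.97], [0.001, -1.0, -0.001]]
force: [0.2, -0.8, -4.6]
gripper_width: 55.0
```

Run:
```python
from h import *
f=arm.grab_frame("scene"); save(f,"s6")
delta([[539.3,-37,200]])
for n in ["scene","top"]:
    f=arm.grab_frame(n)
    P=cloud(f);hsv=cv2.cvtColor(f["img"],cv2.COLOR_RGB2HSV); X,Y,Z=P[...,0],P[...,1],P[...,2]
    m=(hsv[...,0]<22)&(hsv[...,1]>150)&(Z>107)&(Z<122)&(Y<100)&(Y>-200)&(X<700); print(n,"knob",circ(P[m]))
    m=(hsv[...,2]<60)&(abs(Z-70)<5)&(np.hypot(X-538,Y+37)<58); print(n,"pad",circ(P[m]))
```

```text
t 11.72 pos [ 458.8 -314.3  201.1] F [-0.8 -0.4 -3.9] w 54.9 yaw x -14.02
[539.3 -37.  200. ] -> [ 10.9   1.1 288.5]
scene knob (array([456.1, -17.2]), 14.7, array([456.9, -17.1], dtype=float32), 69, 113.4)
scene pad (array([537.7, -36.6]), 55.6, array([542.3, -38.9], dtype=float32), 946, 70.0)
top knob (array([450.4, -15.2]), 11.8, array([450.8, -14.4], dtype=float32), 57, 114.2)
top pad (array([537.3, -35.9]), 49.5, array([536.9, -35.7], dtype=float32), 877, 69.4)
```

View pics/s6.png

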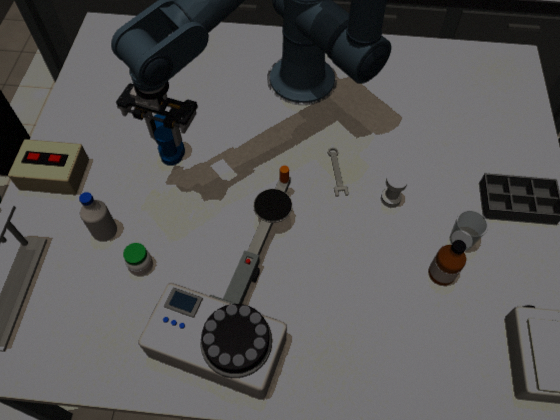

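The cell hangs upright in the gripper (scene (170,140)) and the rest is still locked, with the red button at (248,262). I'll carry it over the pad.

Call:
jog_arm(twist=[[0,0,0],[0,0,0],[0,0,0],[0,0,0],[0,0,0],[0,0,0],[0,0,0],[0,0,0],[0,0,0],[0,0,0],[0,0,0],[0,0,0]], xyz=[[1,0,10],[2,0,30],[3,0,60],[4,0,90],[5,0,120],[6,0,150],[7,0,180],[8,0,210],[9,0,240],[10,0,265],[11,0,282],[11,0,288]], grip=[0.8,0.8,0.8,0.8,0.8,0.8,0.8,0.8,0.8,0.8,0.8,0.8])

```text
time_s: 12.82
eef_pos: [539.2, -34.7, 200.4]
ee_rot: [[0.971, -0.001, 0.239], [-0.239, 0.001, 0.971], [-0.002, -1.0, 0.001]]
force: [0.3, -0.3, -3.6]
gripper_width: 54.9
```

Call:
jog_arm(twist=[[0,0,0],[0,0,0],[0,0,0],[0,0,0],[0,0,0],[0,0,0]], xyz=[[0,5,0],[0,12,0],[0,20,0],[0,28,0],[0,32,0],[0,32,0]], grip=[0.8,0.8,0.8,0.8,0.8,0.8])

```text
time_s: 13.32
eef_pos: [538.2, -38.2, 167.2]
ee_rot: [[0.97, -0.003, 0.244], [-0.244, 0.001, 0.97], [-0.003, -1.0, 0.0]]
force: [0.2, 0.5, -4.8]
gripper_width: 54.9
```

Run:
```python
from h import *
f=arm.grab_frame("scene"); save(f,"s7")
cv2.imwrite("pics/s7z.png",cv2.resize(cv2.cvtColor(f["img"][100:300,200:350],cv2.COLOR_RGB2BGR),None,fx=3,fy=3))
P=cloud(f);hsv=cv2.cvtColor(f["img"],cv2.COLOR_RGB2HSV); X,Y,Z=P[...,0],P[...,1],P[...,2]
b=(hsv[...,0]>95)&(hsv[...,0]<125)&(hsv[...,1]>120)&(np.hypot(X-538,Y+37)<60)
for lo,hi in((70,135),(98,110),(88,104)):
    m=b&(Z>lo)&(Z<hi); q=P[m]; print(lo,len(q), q.min(0),q.max(0)) if len(q) else 0
    if len(q)>5:
        # fit circle r=28
        from scipy.optimize import least_squares
        s=least_squares(lambda c:np.hypot(q[:,0]-c[0],q[:,1]-c[1])-28,[539,-37],loss="soft_l1"); print(s.x,s.cost)
delta([[539.5,-37.3,143]])
```

```text
70 263 [501.52925387 -71.76897584  70.13861907] [568.15420789  -7.79074623 134.09412964]
[534.6536094  -40.26248171] 846.7671057292479
98 40 [548.29556658 -61.42560279  99.74745297] [568.15420789 -13.03117025 109.94339232]
[538.18923026 -39.84010947] 17.292308596717
88 29 [542.56835805 -64.87869576  91.21497259] [568.15420789 -13.48291784 103.99929397]
[537.62920492 -39.73074357] 14.121964900715204
t 13.37 pos [538.8 -38.2 168.2] F [-0.1 -0.4 -4.1] w 54.8 yaw x -14.08
[539.5 -37.3 143. ] -> [ 0.6 25.2  1. ]
```

View pics/s7z.png

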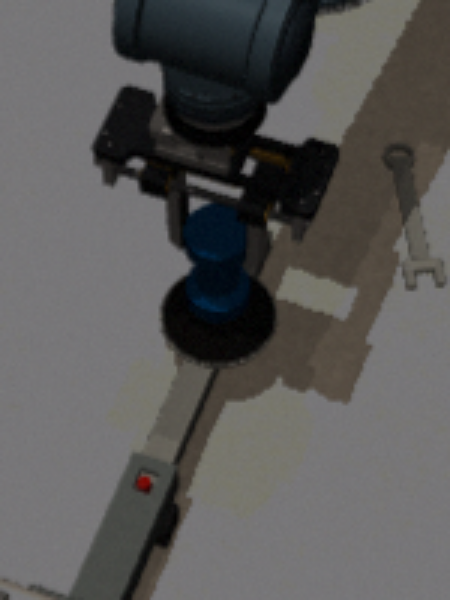

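The held cell is centred over the pad (zoom (217,300)). I'll lower it slowly, with a force check.

Call:
jog_arm(twist=[[0,0,0],[0,0,0],[0,0,0],[0,0,0],[0,0,0],[0,0,0]], xyz=[[1,6,1],[1,12,1],[1,18,1],[1,22,1],[1,24,1],[1,24,1]], grip=[0.8,0.8,0.8,0.8,0.8,0.8])

```text
time_s: 13.87
eef_pos: [540.1, -36.8, 144.4]
ee_rot: [[0.97, -0.001, 0.242], [-0.242, 0.0, 0.97], [-0.001, -1.0, 0.0]]
force: [0.1, 0.2, -3.8]
gripper_width: 55.2
```

Call:
jog_arm(twist=[[0,0,0],[0,0,0],[0,0,0],[0,0,0]], xyz=[[0,0.5,0],[0,1,0],[0,1.5,0],[0,1.5,0]], grip=[0.8,0.8,0.8,0.8])

```text
time_s: 14.2
eef_pos: [540.7, -37.0, 143.8]
ee_rot: [[0.97, 0.0, 0.242], [-0.242, -0.0, 0.97], [0.0, -1.0, -0.0]]
force: [0.3, 0.2, -4.4]
gripper_width: 55.1
```

Call:
jog_arm(twist=[[0,0,0],[0,0,0],[0,0,0],[0,0,0]], xyz=[[0,0.5,0],[0,1,0],[0,1,0],[0,1,0]], grip=[0.8,0.8,0.8,0.8])

```text
time_s: 14.53
eef_pos: [540.6, -37.0, 142.7]
ee_rot: [[0.97, -0.0, 0.242], [-0.242, 0.0, 0.97], [-0.0, -1.0, 0.0]]
force: [-0.2, -0.4, -3.2]
gripper_width: 54.8
```

Call:
jog_arm(twist=[[0,0,0],[0,0,0],[0,0,0]], xyz=[[0,0.5,0],[0,1,0],[0,1,0]], grip=[0.8,0.8,0.8])

```text
time_s: 14.78
eef_pos: [540.5, -37.0, 141.5]
ee_rot: [[0.97, -0.0, 0.242], [-0.242, 0.0, 0.97], [-0.0, -1.0, 0.0]]
force: [0.6, -0.5, -4.4]
gripper_width: 54.8
```

Call:
jog_arm(twist=[[0,0,0],[0,0,0],[0,0,0]], xyz=[[0,0.5,0],[0,0.7,0],[0,0.7,0]], grip=[0.8,0.8,0.8])

```text
time_s: 15.03
eef_pos: [540.6, -37.0, 140.9]
ee_rot: [[0.97, -0.0, 0.242], [-0.242, 0.0, 0.97], [-0.0, -1.0, 0.0]]
force: [0.6, -0.1, -4.5]
gripper_width: 55.3
```

Call:
jog_arm(twist=[[0,0,0],[0,0,0],[0,0,0]], xyz=[[0,0.4,0],[0,0.5,0],[0,0.5,0]], grip=[0.8,0.8,0.8])

```text
time_s: 15.28
eef_pos: [540.8, -37.0, 140.8]
ee_rot: [[0.97, 0.0, 0.242], [-0.242, -0.0, 0.97], [0.0, -1.0, 0.0]]
force: [-1.3, -0.0, -1.7]
gripper_width: 55.0
```

Call:
jog_arm(twist=[[0,0,0],[0,0,0],[0,0,0]], xyz=[[0,0.3,0],[0,0.4,0],[0,0.4,0]], grip=[0.8,0.8,0.8])

```text
time_s: 15.53
eef_pos: [541.0, -37.1, 140.8]
ee_rot: [[0.97, 0.001, 0.242], [-0.242, -0.0, 0.97], [0.001, -1.0, -0.0]]
force: [-1.8, 0.1, 2.3]
gripper_width: 54.9
```

Run:
```python
from h import *
f=arm.grab_frame("scene"); save(f,"s8")
cv2.imwrite("pics/s8z.png",cv2.resize(cv2.cvtColor(f["img"][100:300,200:350],cv2.COLOR_RGB2BGR),None,fx=3,fy=3))
delta([[539.5,-37.3,143]])
```

```text
t 15.58 pos [541.  -37.1 140.8] F [-1.8 -0.1  3. ] w 54.8 yaw x -14.03
[539.5 -37.3 143. ] -> [-1.4 -2.2 -0.5]
```

View pics/s8z.png

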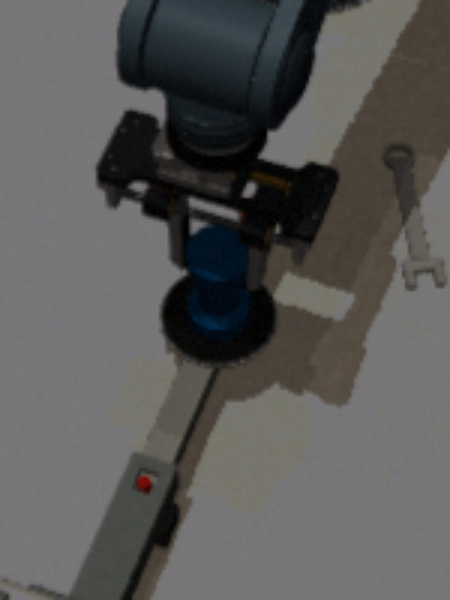

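Contact at +3 N, with the cell centred on the pad (zoom (218,310)) and the button up. I'll release and rise.

Call:
jog_arm(twist=[[0,0,0],[0,0,0],[0,0,0],[0,0,0],[0,0,0],[0,0,0],[0,0,0],[0,0,0],[0,0,0],[0,0,0],[0,0,0],[0,0,0]], xyz=[[0,0,0],[0,0,0],[0,0,0],[0,0,0],[0,0,0],[0,0,0],[0,-4,0],[0,-12,0],[0,-26,0],[0,-45,0],[0,-70,0],[0,-95,0]], grip=[0.4,0.38,0.35,0.3,0.2,0.1,0.1,0.1,0.1,0.1,0.1,0.1])

```text
time_s: 16.58
eef_pos: [540.4, -36.9, 236.5]
ee_rot: [[0.97, -0.0, 0.242], [-0.242, 0.0, 0.97], [-0.0, -1.0, 0.0]]
force: [0.9, 0.4, -0.4]
gripper_width: 84.6
```

Call:
jog_arm(twist=[[0,0,0],[0,0,0],[0,0,0],[0,0,0],[0,0,0],[0,0,0],[0,0,0],[0,0,0]], xyz=[[0,0,25],[0,0,60],[0,0,95],[0,0,130],[0,0,165],[0,0,195],[0,0,200],[0,0,200]], grip=[0.1,0.1,0.1,0.1,0.1,0.1,0.1,0.1])

```text
time_s: 17.25
eef_pos: [589.2, 158.5, 235.7]
ee_rot: [[0.971, 0.001, 0.24], [-0.24, -0.0, 0.971], [0.001, -1.0, 0.0]]
force: [0.7, 0.2, 0.2]
gripper_width: 84.5
```

Run:
```python
from h import *
delta([[539.5,-37.3,143]])
for n in ["scene","top"]:
    f=arm.grab_frame(n); save(f,n+"9"); P=cloud(f);hsv=cv2.cvtColor(f["img"],cv2.COLOR_RGB2HSV); X,Y,Z=P[...,0],P[...,1],P[...,2]
    b=(hsv[...,0]>95)&(hsv[...,0]<125)&(hsv[...,1]>120)&(np.hypot(X-538,Y+37)<60)
    print(n,"head",circ(P[b&(abs(Z-170)<6)]))
    m=(hsv[...,2]<60)&(~b)&(abs(Z-70)<4)&(np.hypot(X-539,Y+37)<58); print("pad",circ(P[m]))
    m=(hsv[...,0]<22)&(hsv[...,1]>150)&(Z>107)&(Z<122)&(Y<100)&(Y>-200)&(X<700); print(n,"knob",circ(P[m]))
    m=((hsv[...,0]<8)|(hsv[...,0]>172))&(hsv[...,1]>150)&(abs(X-705)<25)&(abs(Y+78)<25); print("red",circ(P[m]))
    img=cv2.cvtColor(f["img"],cv2.COLOR_RGB2BGR); c=img[100:300,170:380] if n=="scene" else img[120:280,180:420]
    cv2.imwrite("pics/"+n+"9z.png",cv2.resize(c,None,fx=3,fy=3))
```

```text
t 17.25 pos [589.2 158.5 235.7] F [0.7 0.2 0.2] w 84.5 yaw x -13.86
[539.5 -37.3 143. ] -> [  -1.4   92.7 -202. ]
scene head (array([543.1, -40.3]), 29.6, array([543.6, -38.3], dtype=float32), 341, 170.0)
pad (array([541.6, -37.9]), 52.4, array([554.3, -38.4], dtype=float32), 470, 70.0)
scene knob (array([455.2, -19.4]), 14.2, array([457.6, -17. ], dtype=float32), 71, 114.4)
red (array([711.3, -79.5]), 8.0, array([712.5, -81.5], dtype=float32), 18, 75.5)
top head (array([538.2, -36.7]), 28.1, array([538. , -36.4], dtype=float32), 354, 168.9)
pad (array([537.4, -36.5]), 49.7, array([523.7, -35.4], dtype=float32), 395, 69.3)
top knob (array([450.6, -14.9]), 12.0, array([450.6, -14.5], dtype=float32), 60, 114.0)
red (array([707.9, -80.2]), 5.6, array([708.4, -79.7], dtype=float32), 13, 74.5)
```

View pics/scene9z.png

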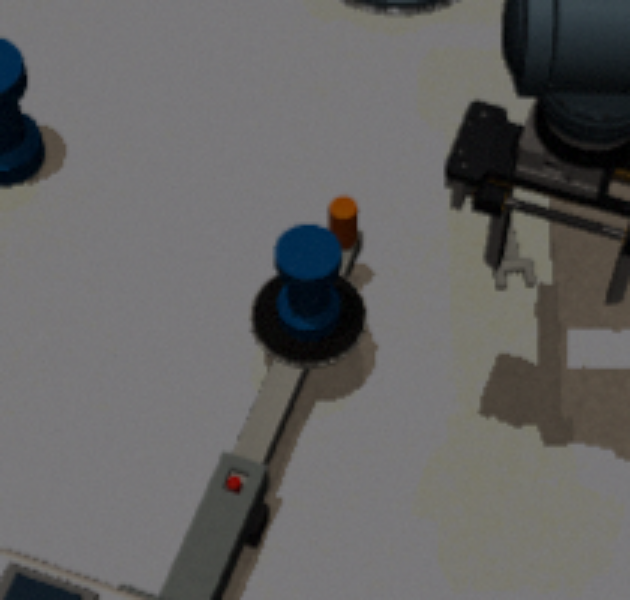

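View pics/top9z.png

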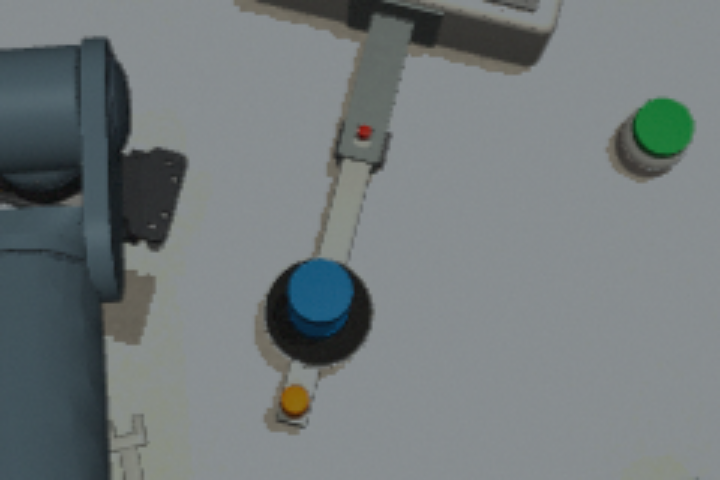

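Both views show the cell upright in the middle of the pad: scene zoom (308,300), top zoom (320,300). The red button is up and the arm is clear, so I'm handing in.

```bash
python3 -c "
from h import *
print(arm.sign_off())"
```

```text
the job is handed in; nothing more can be done
None
```

The rest is pulled out and locked, and the small blue cell stands upright and released on the black pad. I handed the job in at about 17.4 s.

- **Rest:** I pulled it out by the orange knob until the red button came up. After I let go of the knob, the button still showed above the tube, and the knob and pad stayed about 86 mm out.
- **Blue cell:** My first grip was too low, because the long fingers closed on the cell's head instead of its waist. I reopened, rose and gripped the head squarely, then lowered the cell onto the pad until contact at about 3 N.
- **Last checks:** Each camera puts the cell's head within about 3 mm of the pad's centre, at z about 170 mm, so it is upright. The arm is clear, and the wrist force reads about zero.
- **Disagreements:** The two cameras differ by about 5 mm in x, so I averaged them to get positions. I compared the cell with the pad within each image.
- **Not measured:** I touched nothing else on purpose and saw nothing else shifted in the pictures, but I did not measure the other objects again at the end.

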